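# Fit the spacer sleeve and bring the mirror arm over its post

## Task

Two metal sleeves lie on the make-up table: slide the one whose hole fits the mirror stand's post down over the post until it rests on the base, let go of it, and leave the other sleeve where it is. Then lift the mirror arm by its balance point on the bar and hold it still and level, its hub hole centred over the post and clear of it by a few centimetres. Finish while holding it there, with the other cosmetics left undisturbed.

Things in the scene. Friction and masses are not known exactly. Their poses are not given: they have to be found in the camera images.
- stand: mirror stand, fixed to the table: a round dark base 110 mm across and 15 mm high with an upright bright steel post 16 mm in diameter in its middle, the post's tapered tip 73 mm above the table. Origin at the centre of the base's underside, z up along the post
- post_tip (a point): centre of the top of the stand's post, 73 mm above the table
- sleeve_wide: loose plain aluminium sleeve standing upright, outside diameter 44 mm, 34 mm high, through hole 22 mm: it fits the 16 mm post. About 0.07 kg. Origin at the centre of its underside, z along the hole
- sleeve_narrow: loose plain aluminium sleeve standing upright, outside the same as the other (44 mm diameter, 34 mm high), but its through hole is only 9 mm, so the wall is thicker and it does not go over the post; which sleeve stands nearer the robot varies. Origin at the centre of its underside, z along the hole
- mirror_arm: loose arm, 0.4 to 0.65 kg, lying level: steel hub 42 mm across, 40 mm high, upright 20 mm through hole; straight bar 14 mm wide, 16 mm high, its underside 22 mm above the hub's; at 190 mm from the hub axis a 90 mm round mirror facing up, top 38 mm up, on a 32 mm boss. Bar free from 21 to 145 mm. Origin on the hub axis at its underside, x along the bar to the mirror, z up
- balance (a point): balance point of the mirror arm: in the middle of the bar's section, 62 mm from the hub axis towards the mirror and 30 mm above the hub's underside. Its axes are those of the mirror arm
- foundation: closed brown bottle with a black cap, 40 mm across, 105 mm high; a bystander to leave alone. Origin at the centre of its underside
- cream_jar: white jar with a grey lid, 60 mm across, 50 mm high; a bystander to leave alone. Origin at the centre of its underside
- compact: closed black round compact, 70 mm across, 18 mm high; a bystander to leave alone. Origin at the centre of its underside
- blush_tin: round aluminium tin, 64 mm across, 22 mm high; a bystander to leave alone. Origin at the centre of its underside
- stick_set: block of six upright foundation sticks, 45 x 68 mm, 80 mm high; a bystander to leave alone. Origin at the centre of its underside
- powder_box: black box, 50 x 50 mm, 30 mm high; a bystander to leave alone. Origin at the centre of its underside
- lipstick: upright black and brass lipstick, 22 mm across, 73 mm high; a bystander to leave alone. Origin at the centre of its underside
Mind the look-alikes: they are no part of the job. Of the things shaped like the stand, the dark steel one is meant.

How it is judged:
By the outcome, as a careful person would: the job done as asked, in the order asked, and still so for the second after the job is handed in, while the arm keeps its last pose, push and grip.
It also fails if it takes over 54 s, if anything falls off the work surface, if the arm or the gripper's body presses on something with over 40 N, if the wrist force passes 120 N, or if a joint passes its speed limit or range.

## Robot

A 6-joint arm with a two-finger parallel gripper is mounted at the origin on the work surface. World frame = base frame: x ahead of the robot, y to its left, z up, the work surface at z = 0. Lengths are in m, angles in rad, forces in N, time in s.
With the tool pointing down it reaches from about 0.375 to 0.9 m from the base axis. Payload 3.1 kg.
Tool frame: the origin (TCP) lies midway between the tips of the shut fingers; the grasp point (between the pads) lies 19 mm behind it; z points along the fingers, y is the line along which they close (so a half turn about z gives the same grasp; the last joint's range is limited). The gripper opens to 85 mm and grips with 20 to 120 N. Pads are 22 mm wide; open, the fingers measure 114 mm over their backs; the gripper's body (76 mm by 85 mm) begins 54 mm behind the grasp point. The pads swing forward as they close: fully open they stand 13 mm farther back than shut.
Start: joints at [-1.415, 0.527, 1.433, -0, 1.181, -0.178], TCP at [0.205, -0.59, 0.231] pointing down, gripper open.
Joint ranges: [-3.08, 3.08], [-0.75, 2.2], [0.22, 2.44], [-1.43, 4.57], [0, 2.65], [-2.85, 2.85]. Speed limits (rad/s): [2.79, 2.79, 3.14, 3.14, 3.14, 3.14].

## Interface

Orientations are given as [roll, pitch, yaw] about the fixed x, y, z axes, in that order (R = Rz(yaw) Ry(pitch) Rx(roll)).
In Python, from plant import arm gives the robot as it stands. The module is installed in compiled form; this text tells all that it offers.
- The arm moves only by the shell command python3 -m creep 'ROWS'. ROWS is JSON, a list of rows, each an object of numbers: "tx", "ty", "tz": the shift along the tool's x, y, z as a fraction of full scale; "spin": the turn about the tool's z as a fraction of full scale; "fingers": the gripper command: -1 is shut, 1 is fully open, values between are in proportion. In form: [{"tx": .., "ty": .., "tz": .., "spin": .., "fingers": ..}, ...]. A call has 1 to 8 rows; each row shifts and turns the commanded pose from where the row before left it, along the tool's axes as they then stand; what a row does not reach is not made up. Full scale, the value 1, is 0.04 m for a shift and 8 degrees for a turn. A row lasts 1/8 s, in which the tool goes at most 62.5 mm and 10.7 degrees, less where a joint would pass 70% of its speed; a pose out of reach is approached as far as the arm can. A call with a number of a shift or a turn outside -1 to 1 is refused whole. A call with a gripper value outside its range is refused whole. The fingers move at their own pace and stop on an object; the grip force is fixed at half the most. Time passes only in rows, so rows that do not move let the fingers close. It gives the time, the measured TCP pose, the force, the opening and the grip force at its end, in the units of the state.
- arm.get_state(): the state, without advancing time (a new reading comes with each control period).
- arm.read_camera(name): name is "scene" or "top" or "wrist"; returns (picture, depth): 480x640x3 uint8, red, green, blue; 480x640 float32, m along the optical axis (not along the pixel's ray), 0 where there is no reading.
- arm.camera_model(name): a dict with "vfov" (degrees; the focal length in pixels is half the picture's height over the tangent of half this angle, whatever the lens; pixels are square), "cx", "cy" (the principal point, pixels), "R" (3x3) and "t" (3): a world point X has camera coordinates R X + t. Camera axes: x right, y down, z forward; pixel columns grow to the right and rows downward; lengths in m; the calibration is good to about 2 mm. A picture is of the moment at which its call begins: read the wrist's pose just before it. camera_model takes no time and is no camera call; for the wrist camera it gives the pose at the moment of the call.
- arm.close_job(): hands the job in; it is judged then, once.
The state is a dict: "clock": time; "joints": joint angles; "joint_velocities": joint speeds; "tau": joint torques, N m; "tcp_pos": TCP position; "orientation": TCP orientation; "wrist_force": force on the tool from outside, world axes, zero at the start; "wrist_torque": the same for the moment, N m; "opening": finger opening in m; "grip_force": force on a finger pad.
Only numpy, scipy, OpenCV 4.12 (cv2) and the standard library are available. Lean on these libraries where they do the work, as an engineer would, in place of code of your own. Each camera call takes 0.05 s, during which the arm holds its last target. There are 200 camera calls.

## Working session

There is one attempt and no reset: what is moved stays moved. The work goes in short steps, Python scripts to look and compute and a shell command to move; the robot and the scene stay as the last step left them, time stands still between calls to the robot, and variables do not carry over. Pictures are saved under pics/ and viewed, at most 10 in all, crops included, and the job is handed in when it is done.

```bash
mkdir -p pics; cat > h.py <<'E'
import numpy as np, cv2
from plant import arm
def snap(n,f):
    m=arm.camera_model(n); p,d=arm.read_camera(n)
    cv2.imwrite(f'pics/{f}.png',p[:,:,::-1]); np.savez(f'pics/{f}.npz',p=p,d=d,R=m['R'],t=m['t'],k=[m['vfov'],m['cx'],m['cy']])
    return p,d,m
def load(f):
    z=np.load(f'pics/{f}.npz'); return z['p'],z['d'],dict(R=z['R'],t=z['t'],vfov=z['k'][0],cx=z['k'][1],cy=z['k'][2])
def foc(m): return 240/np.tan(np.radians(m['vfov'])/2)
def ray(m,u,v):
    R=np.array(m['R']);t=np.array(m['t']);f=foc(m)
    return -R.T@t, R.T@np.array([(u-m['cx'])/f,(v-m['cy'])/f,1])
def plane(m,u,v,z):
    c,d=ray(m,u,v); return c+d*(z-c[2])/d[2]
def cloud(d,m):
    v,u=np.mgrid[:480,:640]; f=foc(m)
    P=np.stack([(u-m['cx'])/f*d,(v-m['cy'])/f*d,d],-1)-np.array(m['t'])
    return P@np.array(m['R'])
def proj(m,X):
    c=np.array(m['R'])@X+np.array(m['t']); f=foc(m); return m['cx']+f*c[0]/c[2], m['cy']+f*c[1]/c[2]
E
python3 - <<'E'
from h import *
for n in('top','scene'):
    p,d,m=snap(n,n+'0'); print(n,m,(d>0).mean())
print(arm.get_state())
E
```

```text
top {'vfov': 42.45871061223677, 'cx': 318.212589050533, 'cy': 242.73975060592528, 'R': array([[ 0.03875455, -0.99924036, -0.00409666],
       [-0.97639541, -0.03699611, -0.2127987 ],
       [ 0.21248549,  0.01224688, -0.97708747]]), 't': array([-0.039611  ,  0.51620691,  1.58446152])} 0.9960970052083333
scene {'vfov': 45.927544413329876, 'cx': 313.50314839407594, 'cy': 238.72862984363738, 'R': array([[ 0.0780536 ,  0.99693039,  0.00611852],
       [ 0.69684578, -0.05016774, -0.71546429],
       [-0.71296114,  0.06010822, -0.69862251]]), 't': array([-0.00495098, -0.33353656,  1.62829263])} 0.995849609375
{'clock': 0.1, 'joints': array([-1.41549499e+00,  5.28393472e-01,  1.43379802e+00, -2.85113186e-05,
        1.18139279e+00, -1.78490387e-01]), 'joint_velocities': array([ 0.00070541, -0.00239423, -0.00227392, -0.00277007,  0.00089559,
       -0.00160591]), 'tau': array([ 5.18100421e-05, -4.43304491e+01, -1.78585482e+01, -2.83313293e-04,
        3.86494357e-03,  3.86480778e-06]), 'tcp_pos': array([ 0.20469033, -0.58983699,  0.23041143]), 'orientation': array([-3.13962798e+00, -3.27666173e-04,  3.33802251e-01]), 'wrist_force': array([-0.23746767,  0.77832305, -0.16130245]), 'wrist_torque': array([ 0.03274388, -0.0253682 ,  0.00607492]), 'grip_force': 0.0, 'opening': 0.08528702896534596}
```

View pics/top0.png

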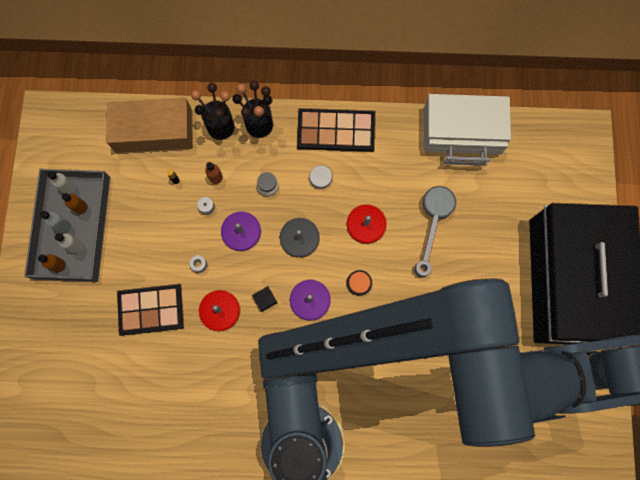

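View pics/scene0.png

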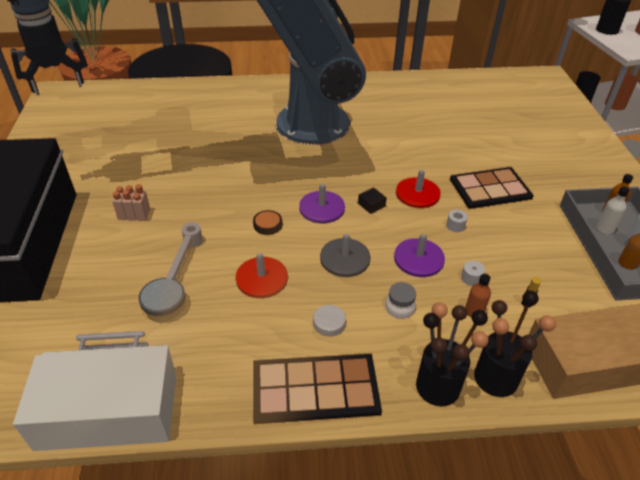

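The top view shows five stands: purple (241,230), dark (300,237), red (367,223), red (219,310) and purple (310,299). By the description I take the dark one at (300,237). There are two sleeves, at (205,206) with a small hole and (198,264) with a large hole. The arm's hub is at (424,268) and its mirror at (438,203). In the scene view the same things are at: dark stand (345,257), sleeves (473,272) and (457,220), hub (192,234).

```bash
python3 - <<'E'
from h import *
from scipy.optimize import least_squares
T=load('top0');S=load('scene0')
a=cv2.resize(T[0][185:285,180:260],None,fx=5,fy=5,interpolation=cv2.INTER_CUBIC)
b=cv2.resize(T[0][185:285,265:325],None,fx=5,fy=5,interpolation=cv2.INTER_CUBIC)
cv2.imwrite('pics/crop1.png',np.hstack([a,b])[:,:,::-1])
def blob(V,u,v,r,zlo,zhi,lab):
    P=cloud(V[1],V[2]); w=P[v-r:v+r,u-r:u+r].reshape(-1,3); k=(w[:,2]>zlo)&(w[:,2]<zhi)
    q=w[k]; (c,rad)=cv2.minEnclosingCircle(q[:,:2].astype(np.float32)) if len(q)>2 else ((0,0),0)
    print(lab,len(q),'mean',q.mean(0).round(4),'circ',np.round(c,4),round(rad,4),'zmax',q[:,2].max().round(4))
for V,n,A in((T,'top',[(205,206),(198,264),(300,237),(424,268),(438,203)]),(S,'scene',[(473,268),(457,217),(345,257),(192,230),(162,295)])):
    blob(V,*A[0],14,.026,.045,n+' sl@205,206'); blob(V,*A[1],14,.026,.045,n+' sl@198,264')
    blob(V,*A[2],28,.008,.022,n+' base'); blob(V,*A[2],28,.03,.09,n+' post')
    blob(V,*A[3],10,.033,.05,n+' hub'); blob(V,*A[4],22,.03,.05,n+' mirror')
E
```

```text
top sl@205,206 189 mean [0.6177 0.2928 0.034 ] circ [0.6183 0.2941] 0.023 zmax 0.0441
top sl@198,264 163 mean [0.4554 0.3012 0.0343] circ [0.4565 0.3013] 0.0227 zmax 0.043
top base 1138 mean [0.5407 0.0329 0.0145] circ [0.5383 0.0251] 0.0948 zmax 0.022
top post 45 mean [0.5399 0.0323 0.0603] circ [0.5423 0.032 ] 0.0092 zmax 0.0819
top hub 168 mean [ 0.4662 -0.3025  0.0392] circ [ 0.468  -0.3027] 0.0255 zmax 0.0481
top mirror 871 mean [ 0.6461 -0.3437  0.0381] circ [ 0.6391 -0.3419] 0.0574 zmax 0.0492
scene sl@205,206 289 mean [0.623  0.2896 0.0334] circ [0.621  0.2922] 0.025 zmax 0.0384
scene sl@198,264 209 mean [0.4601 0.2982 0.0328] circ [0.4585 0.2974] 0.0245 zmax 0.038
scene base 1354 mean [0.5513 0.0294 0.0149] circ [0.5432 0.0295] 0.0578 zmax 0.0214
scene post 123 mean [0.5477 0.0301 0.0548] circ [0.5455 0.0303] 0.0086 zmax 0.0758
scene hub 233 mean [ 0.4698 -0.304   0.0394] circ [ 0.4699 -0.3092] 0.0278 zmax 0.0445
scene mirror 1407 mean [ 0.6523 -0.346   0.0388] circ [ 0.6412 -0.3415] 0.056 zmax 0.0438
```

View pics/crop1.png

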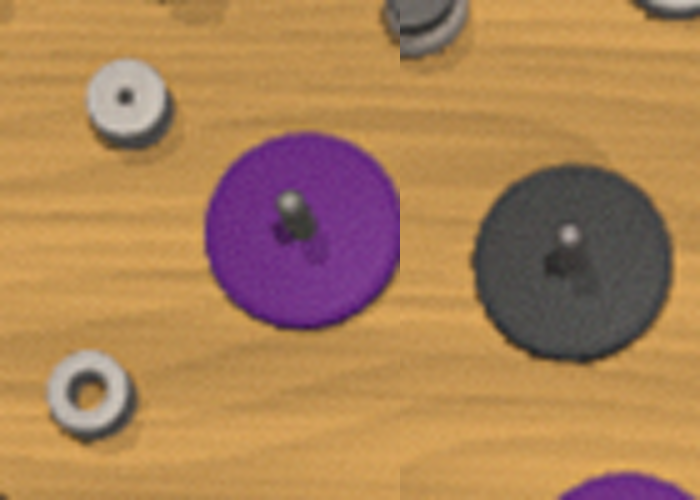

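The crop confirms the lower-left sleeve (top pixel 198,264) has the large hole, the upper one (205,206) a small hole, and the stand at (300,237) is dark with a bright post. Heights (34, 15, 73, 39 mm) agree in both views. Moving towards the wide sleeve.

```bash
python3 -m creep '[{"tx":1,"spin":0.8,"fingers":1},{"tx":1,"spin":0.8,"fingers":1},{"tx":1,"spin":0.79,"fingers":1},{"tx":1,"ty":-1,"fingers":1},{"tx":1,"ty":-1,"fingers":1},{"tx":1,"ty":-1,"fingers":1},{"ty":-1,"fingers":1},{"ty":-1,"fingers":1}]'
```

```text
$[0]: bad value
```

```bash
python3 -m creep '[{"ty":-1,"fingers":1},{"ty":-1,"fingers":1},{"ty":-1,"fingers":1},{"ty":-1,"fingers":1},{"ty":-1,"fingers":1},{"ty":-1,"fingers":1},{"ty":-1,"fingers":1},{"ty":-1,"fingers":1}]'
```

```text
$[0]: bad value
```

```bash
python3 -m creep '[{"tx":1,"ty":0,"tz":0,"spin":0.8,"fingers":1},{"tx":1,"ty":0,"tz":0,"spin":0.8,"fingers":1},{"tx":1,"ty":0,"tz":0,"spin":0.79,"fingers":1},{"tx":1,"ty":-1,"tz":0,"spin":0,"fingers":1},{"tx":1,"ty":-1,"tz":0,"spin":0,"fingers":1},{"tx":1,"ty":-1,"tz":0,"spin":0,"fingers":1},{"tx":0,"ty":-1,"tz":0,"spin":0,"fingers":1},{"tx":0,"ty":-1,"tz":0,"spin":0,"fingers":1}]'
```

```text
clock: 1.1
tcp_pos: [0.4416, -0.3623, 0.2307]
orientation: [-3.141, 0.001, 0.001]
wrist_force: [-0.6, -0.2, -0.4]
opening: 0.0854
grip_force: 0.0
```

```bash
python3 -m creep '[{"tx":0,"ty":-1,"tz":0,"spin":0,"fingers":1},{"tx":0,"ty":-1,"tz":0,"spin":0,"fingers":1},{"tx":0,"ty":-1,"tz":0,"spin":0,"fingers":1},{"tx":0,"ty":-1,"tz":0,"spin":0,"fingers":1},{"tx":0,"ty":-1,"tz":0,"spin":0,"fingers":1},{"tx":0,"ty":-1,"tz":0,"spin":0,"fingers":1},{"tx":0,"ty":-1,"tz":0,"spin":0,"fingers":1},{"tx":0,"ty":-1,"tz":0,"spin":0,"fingers":1}]'; python3 -m creep '[{"tx":0,"ty":-1,"tz":0,"spin":0,"fingers":1},{"tx":0,"ty":-1,"tz":0,"spin":0,"fingers":1},{"tx":0,"ty":-1,"tz":0,"spin":0,"fingers":1},{"tx":0,"ty":-1,"tz":0,"spin":0,"fingers":1},{"tx":0,"ty":-1,"tz":0,"spin":0,"fingers":1},{"tx":0,"ty":-1,"tz":0,"spin":0,"fingers":1},{"tx":0,"ty":-1,"tz":0,"spin":0,"fingers":1},{"tx":0,"ty":0,"tz":0,"spin":0,"fingers":1}]'; python3 - <<'E'
from h import *
p,d,m=snap('wrist','w1'); print(m, arm.get_state()['tcp_pos'])
print(proj(m,np.array([.458,.300,.034])),proj(m,np.array([.543,.031,.073])))
E
```

```text
clock: 2.1
tcp_pos: [0.441, -0.0428, 0.2311]
orientation: [-3.141, 0.0, -0.0]
wrist_force: [0.5, -0.4, -0.4]
opening: 0.0855
grip_force: 0.0
clock: 3.1
tcp_pos: [0.4409, 0.2379, 0.231]
orientation: [-3.141, 0.0, 0.004]
wrist_force: [1.1, -0.7, -0.2]
opening: 0.0854
grip_force: 0.0
{'vfov': 64.84844429943509, 'cx': 318.21020423956855, 'cy': 243.91209980562286, 'R': array([[ 3.41019290e-03, -9.99993369e-01, -1.27734653e-03],
       [-9.51350179e-01, -3.63784976e-03,  3.08090251e-01],
       [-3.08092855e-01,  1.64556663e-04, -9.51356277e-01]]), 't': array([0.23775565, 0.38078244, 0.51538682])} [0.44072816 0.23658822 0.23092277]
(np.float64(251.12189398818148), np.float64(193.5856090233371)) (np.float64(600.9399190120114), np.float64(90.11921373711442))
```

View pics/w1.png

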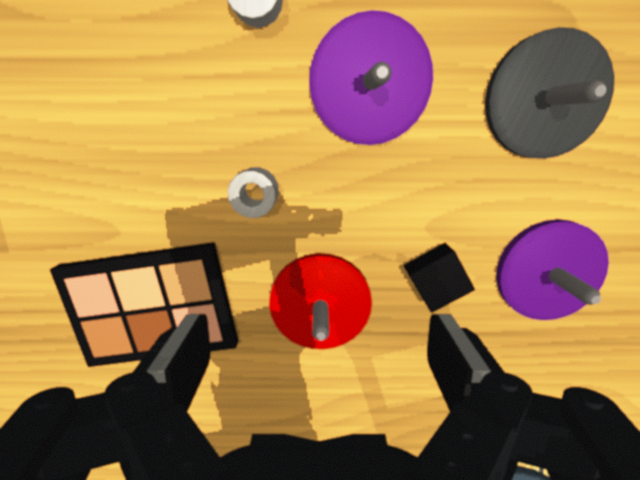

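The wrist view shows the wide sleeve at (252,190) and the dark stand's post tip at (598,90), both within a few pixels of the predictions. Refining both.

```bash
cat >> h.py <<'E'
def top_at(V,u,v,r,z,tol):
    """pixels whose depth point lies within tol of height z -> ray-cast to z; min circle"""
    P=cloud(V[1],V[2]); M=np.zeros((480,640),np.uint8); M[v-r:v+r,u-r:u+r]=1
    M&=(abs(P[...,2]-z)<tol).astype(np.uint8)
    n,L,st,_=cv2.connectedComponentsWithStats(M); M=L==1+np.argmax(st[1:,4])
    q=np.array([plane(V[2],b,a,z)[:2] for a,b in np.argwhere(M)]).astype(np.float32)
    c,rad=cv2.minEnclosingCircle(q); h=cv2.fitEllipse(cv2.convexHull(q*1000))
    print(len(q),'zmed',np.median(P[...,2][M]).round(4),'circ',np.round(c,4),round(rad,4),'ell',np.round(h[0],1),np.round(h[1],1),'mean',q.mean(0).round(4))
E
python3 - <<'E'
from h import *
W=load('w1');T=load('top0');S=load('scene0')
for V,a,b in((W,(252,190),(598,92)),(T,(198,264),(299,233)),(S,(457,217),(346,240))):
    top_at(V,*a,34 if V is W else 14,.034,.004); top_at(V,*b,14 if V is W else 8,.073,.006)
    m=V[2]; x=proj(m,np.array([.458,.3,.034])); y=proj(m,np.array([.543,.031,.073])); print(np.round([x,y],1))
E
```

```text
1363 zmed 0.0335 circ [0.4578 0.2993] 0.022 ell [457.8 299.5] [42.9 43.4] mean [0.4582 0.2996]
329 zmed 0.0705 circ [0.5425 0.0352] 0.0079 ell [542.6  35.3] [14.6 15.3] mean [0.5428 0.0349]
[[251.1 193.6]
 [600.9  90.1]]
105 zmed 0.0344 circ [0.4561 0.3006] 0.0217 ell [455.9 300.9] [41.2 42.2] mean [0.4541 0.3004]
23 zmed 0.0704 circ [0.5406 0.0327] 0.0083 ell [540.9  32.5] [14.1 16.4] mean [0.5408 0.0329]
[[197.9 261.7]
 [299.3 231.1]]
166 zmed 0.0338 circ [0.4588 0.2989] 0.0233 ell [459.1 298.9] [42.4 45.8] mean [0.459 0.299]
31 zmed 0.0718 circ [0.549  0.0309] 0.0107 ell [549.3  29.8] [13.2 21.6] mean [0.5477 0.0307]
[[457.8 215.2]
 [346.2 234.5]]
```

```bash
python3 -m creep '[{"tx":0.42,"ty":-0.8,"tz":0,"spin":0,"fingers":1},{"tx":0,"ty":-0.77,"tz":0.3,"spin":0,"fingers":1},{"tx":0,"ty":0,"tz":1,"spin":0,"fingers":1},{"tx":0,"ty":0,"tz":1,"spin":0,"fingers":1},{"tx":0,"ty":0,"tz":1,"spin":0,"fingers":1},{"tx":0,"ty":0,"tz":0.5,"spin":0,"fingers":1},{"tx":0,"ty":0,"tz":0,"spin":0,"fingers":1},{"tx":0,"ty":0,"tz":0,"spin":0,"fingers":1}]'
```

```text
clock: 4.15
tcp_pos: [0.4588, 0.2982, 0.08]
orientation: [-3.141, -0.001, -0.001]
wrist_force: [0.2, -0.7, 0.6]
opening: 0.0856
grip_force: 0.0
```

```bash
python3 -m creep '[{"tx":-0.03,"ty":-0.03,"tz":0.7,"spin":0,"fingers":1},{"tx":0,"ty":0,"tz":0.7,"spin":0,"fingers":1},{"tx":0,"ty":0,"tz":0.4,"spin":0,"fingers":1},{"tx":0,"ty":0,"tz":0.1,"spin":0,"fingers":1},{"tx":0,"ty":0,"tz":0,"spin":0,"fingers":1},{"tx":0,"ty":0,"tz":0,"spin":0,"fingers":0}]';  python3 -m creep '[{"tx":0,"ty":0,"tz":0,"spin":0,"fingers":-1},{"tx":0,"ty":0,"tz":0,"spin":0,"fingers":-1},{"tx":0,"ty":0,"tz":0,"spin":0,"fingers":-1},{"tx":0,"ty":0,"tz":0,"spin":0,"fingers":-1},{"tx":0,"ty":0,"tz":0,"spin":0,"fingers":-1},{"tx":0,"ty":0,"tz":0,"spin":0,"fingers":-1}]'
```

```text
clock: 4.9
tcp_pos: [0.4575, 0.3002, 0.0042]
orientation: [-3.141, -0.002, 0.0]
wrist_force: [0.1, 0.3, 0.2]
opening: 0.0698
grip_force: 0.0
clock: 5.65
tcp_pos: [0.4573, 0.3001, 0.0043]
orientation: [-3.141, -0.001, 0.0]
wrist_force: [-0.6, -0.5, 5.0]
opening: 0.0421
grip_force: 60.8
```

```bash
python3 -m creep '[{"tx":0,"ty":0,"tz":-0.5,"spin":0,"fingers":-1},{"tx":0,"ty":0,"tz":-1,"spin":0,"fingers":-1},{"tx":0,"ty":0,"tz":-1,"spin":0,"fingers":-1},{"tx":0,"ty":0,"tz":-0.7,"spin":0,"fingers":-1},{"tx":0,"ty":1,"tz":0,"spin":0,"fingers":-1},{"tx":0,"ty":1,"tz":0,"spin":0,"fingers":-1},{"tx":0,"ty":1,"tz":0,"spin":0,"fingers":-1},{"tx":0,"ty":1,"tz":0,"spin":0,"fingers":-1}]';  python3 -m creep '[{"tx":0,"ty":1,"tz":0,"spin":0,"fingers":-1},{"tx":0,"ty":1,"tz":0,"spin":0,"fingers":-1},{"tx":0.5,"ty":0.6,"tz":0,"spin":0,"fingers":-1},{"tx":0,"ty":0,"tz":0,"spin":0,"fingers":-1},{"tx":0,"ty":0,"tz":0,"spin":0,"fingers":-1}]'; python3 - <<'E'
from h import *
p,d,m=snap('wrist','w2'); print(arm.get_state()['tcp_pos'])
print(proj(m,np.array([.5425,.0345,.073])))
E
```

```text
clock: 6.65
tcp_pos: [0.4567, 0.1387, 0.1315]
orientation: [3.142, -0.0, 0.0]
wrist_force: [0.4, 0.7, -0.3]
opening: 0.0421
grip_force: 60.9
clock: 7.28
tcp_pos: [0.4759, 0.0363, 0.1312]
orientation: [-3.141, 0.002, -0.0]
wrist_force: [-0.1, 0.5, -1.4]
opening: 0.0422
grip_force: 60.9
[0.47572743 0.0366341  0.13116074]
(np.float64(323.7361324315211), np.float64(147.4605332953335))
```

View pics/w2.png

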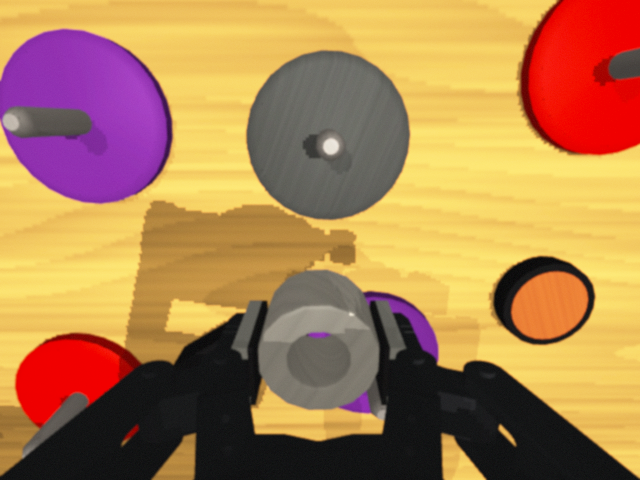

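The wrist view shows the sleeve held upright at (320,350), with the dark stand's post tip at (331,147) and its base centred near (328,134).

```bash
python3 - <<'E'
from h import *
V=load('w2'); m=V[2]
top_at(V,331,147,14,.073,.005); top_at(V,328,134,90,.015,.005)
P=cloud(V[1],m); z=P[340:400,265:375,2]; print('sleeve top z',np.percentile(z[z>.12],[50,75,90]))
zt=np.median(z[z>.155]); 
top_at(V,320,355,60,zt,.004)
E
```

```text
545 zmed 0.0713 circ [0.5432 0.031 ] 0.0073 ell [543.5  30.9] [13.5 14.4] mean [0.5437 0.031 ]
20871 zmed 0.0144 circ [0.5437 0.031 ] 0.0541 ell [543.6  31. ] [107.6 107.7] mean [0.5464 0.031 ]
sleeve top z [0.1600422  0.16067044 0.16109004]
8460 zmed 0.1604 circ [0.4762 0.0362] 0.0242 ell [477.2  36.4] [44.8 45.6] mean [0.4781 0.0369]
```

```bash
python3 -m creep '[{"tx":0.8,"ty":0.13,"tz":0,"spin":0,"fingers":-1},{"tx":0.7,"ty":0,"tz":0,"spin":0,"fingers":-1},{"tx":0.17,"ty":0,"tz":0.4,"spin":0,"fingers":-1},{"tx":0,"ty":0,"tz":0.5,"spin":0,"fingers":-1},{"tx":0,"ty":0,"tz":0,"spin":0,"fingers":-1},{"tx":0,"ty":0,"tz":0,"spin":0,"fingers":-1}]'; python3 - <<'E'
from h import *
V=snap('wrist','w3');s=arm.get_state(); print(s['tcp_pos'],s['wrist_force'])
P=cloud(V[1],V[2]); z=P[340:400,265:375,2]; zt=np.median(z[(z>.1)&(z<.14)]);print(zt); top_at(V,320,355,60,zt,.004)
top_at(V,320,290,110,.015,.005)
E
```

```text
clock: 8.07
tcp_pos: [0.5426, 0.0312, 0.095]
orientation: [-3.141, 0.002, 0.001]
wrist_force: [-0.1, -0.9, -0.8]
opening: 0.0419
grip_force: 60.9
[0.54315228 0.03103072 0.09546334] [-0.15273413 -1.72517665  0.60835736]
0.12393526984684472
8558 zmed 0.1242 circ [0.5427 0.0312] 0.0242 ell [543.7  31.3] [45.3 46. ] mean [0.5446 0.0318]
15831 zmed 0.0145 circ [0.5449 0.0311] 0.0539 ell [545.5  31. ] [103.  108.1] mean [0.5555 0.0308]
```

```bash
python3 -m creep '[{"tx":0,"ty":0,"tz":0.3,"spin":0,"fingers":-1},{"tx":0,"ty":0,"tz":0.3,"spin":0,"fingers":-1},{"tx":0,"ty":0,"tz":0.2,"spin":0,"fingers":-1},{"tx":0,"ty":0,"tz":0,"spin":0,"fingers":-1},{"tx":0,"ty":0,"tz":0,"spin":0,"fingers":-1}]'
```

```text
clock: 8.75
tcp_pos: [0.5438, 0.0306, 0.0633]
orientation: [-3.142, -0.0, 0.0]
wrist_force: [-0.2, 0.1, -0.9]
opening: 0.0418
grip_force: 60.9
```

```bash
python3 -m creep '[{"tx":0,"ty":0,"tz":0.4,"spin":0,"fingers":-1},{"tx":0,"ty":0,"tz":0.4,"spin":0,"fingers":-1},{"tx":0,"ty":0,"tz":0.15,"spin":0,"fingers":-1},{"tx":0,"ty":0,"tz":0,"spin":0,"fingers":-1},{"tx":0,"ty":0,"tz":0,"spin":0,"fingers":-1}]'
```

```text
clock: 9.38
tcp_pos: [0.5439, 0.0306, 0.0254]
orientation: [3.142, -0.0, 0.0]
wrist_force: [0.6, 0.1, -0.6]
opening: 0.042
grip_force: 60.9
```

```bash
python3 -m creep '[{"tx":0,"ty":0,"tz":0.08,"spin":0,"fingers":-1},{"tx":0,"ty":0,"tz":0.03,"spin":0,"fingers":-1},{"tx":0,"ty":0,"tz":0,"spin":0,"fingers":-1},{"tx":0,"ty":0,"tz":0,"spin":0,"fingers":-1}]'
```

```text
clock: 9.88
tcp_pos: [0.5438, 0.0307, 0.021]
orientation: [3.142, -0.0, 0.0]
wrist_force: [-0.1, -0.2, -0.3]
opening: 0.0417
grip_force: 60.9
```

```bash
python3 -m creep '[{"tx":0,"ty":0,"tz":0.04,"spin":0,"fingers":-1},{"tx":0,"ty":0,"tz":0,"spin":0,"fingers":-1},{"tx":0,"ty":0,"tz":0,"spin":0,"fingers":-1}]'; python3 -m creep '[{"tx":0,"ty":0,"tz":0,"spin":0,"fingers":0.3},{"tx":0,"ty":0,"tz":0,"spin":0,"fingers":1},{"tx":0,"ty":0,"tz":0,"spin":0,"fingers":1},{"tx":0,"ty":0,"tz":0,"spin":0,"fingers":1},{"tx":0,"ty":0,"tz":-0.4,"spin":0,"fingers":1},{"tx":0,"ty":0,"tz":-1,"spin":0,"fingers":1},{"tx":0,"ty":0,"tz":-1,"spin":0,"fingers":1},{"tx":0,"ty":0,"tz":-1,"spin":0,"fingers":1}]'
```

```text
clock: 10.25
tcp_pos: [0.5437, 0.0307, 0.0193]
orientation: [3.142, -0.0, 0.0]
wrist_force: [0.2, -0.8, -0.1]
opening: 0.0419
grip_force: 61.0
clock: 11.25
tcp_pos: [0.5436, 0.0307, 0.1576]
orientation: [3.141, -0.001, 0.0]
wrist_force: [0.5, -0.1, -0.4]
opening: 0.0854
grip_force: 0.0
```

```bash
python3 -m creep '[{"tx":-0.5,"ty":1,"tz":-1,"spin":0,"fingers":1},{"tx":-0.5,"ty":1,"tz":-0.8,"spin":0,"fingers":1},{"tx":0,"ty":1,"tz":0,"spin":0,"fingers":1},{"tx":0,"ty":1,"tz":0,"spin":0,"fingers":1},{"tx":0,"ty":1,"tz":0,"spin":0,"fingers":1},{"tx":0,"ty":1,"tz":0,"spin":0,"fingers":1},{"tx":0,"ty":1,"tz":0,"spin":0,"fingers":1},{"tx":0,"ty":1,"tz":0,"spin":0,"fingers":1}]'; python3 -m creep '[{"tx":0,"ty":0,"tz":0,"spin":0.8,"fingers":1},{"tx":0,"ty":0,"tz":0,"spin":0.77,"fingers":1},{"tx":0,"ty":0,"tz":0,"spin":0,"fingers":1}]';python3 - <<'E'
from h import *
V=snap('wrist','w4'); T=snap('top','top1'); S=snap('scene','scene1'); print(arm.get_state()['tcp_pos'])
m=V[2]; top_at(T,299,233,25,.049,.004); top_at(S,346,245,25,.049,.004)
u,v=map(int,proj(m,np.array([.468,-.304,.040]))); print(u,v); top_at(V,u,v,45,.040,.004)
u,v=map(int,proj(m,np.array([.645,-.342,.038]))); print(u,v)
W=V[0].copy(); 
cv2.imwrite('pics/c4.png',np.hstack([W[:,:,::-1],cv2.resize(S[0][190:310,285:325+80],None,fx=160/120,fy=4)[:,:,::-1]])[:480,:800])
E
```

```text
clock: 12.25
tcp_pos: [0.5034, -0.2905, 0.2285]
orientation: [3.141, -0.001, -0.0]
wrist_force: [0.3, -0.7, 0.6]
opening: 0.0854
grip_force: 0.0
clock: 12.62
tcp_pos: [0.5035, -0.2893, 0.2282]
orientation: [3.141, -0.001, -0.218]
wrist_force: [0.3, -0.9, -0.4]
opening: 0.0854
grip_force: 0.0
[ 0.50368742 -0.28910809  0.22783345]Traceback (most recent call last):
  File "<stdin>", line 3, in <module>
  File "h.py", line 25, in top_at
    n,L,st,_=cv2.connectedComponentsWithStats(M); M=L==1+np.argmax(st[1:,4])
                                                         ~~~~~~~~~^^^^^^^^^^
    return _wrapfunc(a, 'argmax', axis=axis, out=out, **kwds)
    return bound(*args, **kwds)
ValueError: attempt to get argmax of an empty sequence
```

```bash
python3 - <<'E'
from h import *
V=load('w4'); S=load('scene1')
m=V[2]
u,v=map(int,proj(m,np.array([.468,-.304,.040]))); print(u,v); top_at(V,u,v,min(v,45),.040,.004)
u,v=map(int,proj(m,np.array([.645,-.342,.038]))); print(u,v)
c=np.zeros((480,800,3),np.uint8); c[:,:640]=V[0]; c[:240,640:]=cv2.resize(S[0][200:290,315:375],(160,240)); c[240:,640:]=cv2.resize(load('top1')[0][190:280,265:325],(160,240))
cv2.imwrite('pics/c4.png',c[:,:,::-1])
try: top_at(S,346,245,20,.049,.004)
except Exception as e: print(e)
E
```

```text
343 247
1554 zmed 0.0391 circ [ 0.478  -0.3077] 0.0329 ell [ 477.6 -306.8] [43.3 66.3] mean [ 0.4745 -0.3061]
346 26
187 zmed 0.0488 circ [0.5455 0.0314] 0.0231 ell [545.7  31.3] [43.6 45.7] mean [0.5483 0.0309]
```

View pics/c4.png

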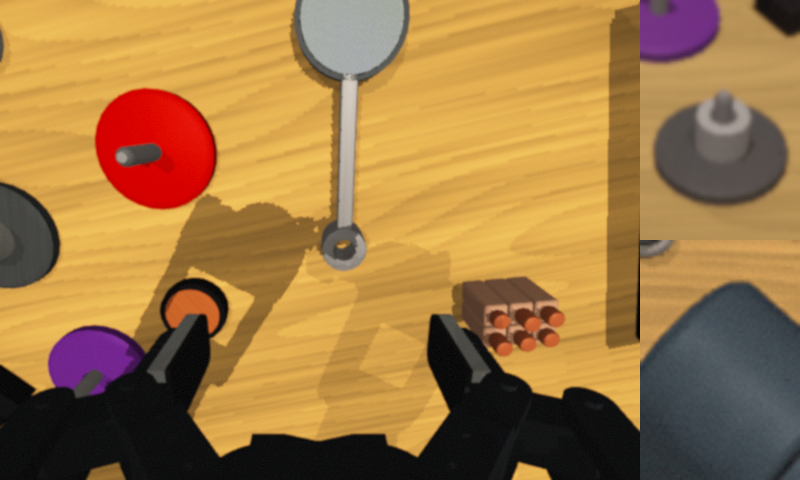

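The sleeve is seated: the scene crop at the right shows it on the base, with its top at z=0.049. In the wrist view the hub is at (344,246), with the bar running straight up the picture to the mirror at (351,25).

```bash
python3 - <<'E'
from h import *
V=load('w4'); m=V[2]; P=cloud(V[1],m); Z=P[...,2]
pts=[]
for r in range(95,206,5):
    c=np.flatnonzero(abs(Z[r,320:380]-.038)<.005)+320
    if len(c): pts.append(plane(m,c.mean(),r,.038)[:2]); 
pts=np.array(pts); vx,vy,x0,y0=cv2.fitLine(pts.astype(np.float32),cv2.DIST_HUBER,0,.01,.01).ravel()
a=np.array([vx,vy]); a*=np.sign(vx); n=np.array([-a[1],a[0]]); print('bar ang',np.arctan2(a[1],a[0]),'resid',np.abs((pts-[x0,y0])@n).max(), 'zbar',np.median(Z[95:206,343:347]))
M=(abs(Z-.040)<.004); M[:232]=0; M[275:]=0; M[:,:315]=0; M[:,375:]=0
q=np.array([plane(m,b,r,.040)[:2] for r,b in np.argwhere(M)])
al=(q-[x0,y0])@a; pr=(q-[x0,y0])@n
print('across',pr.min(),pr.max(),'near end',al.min())
hub=np.array([x0,y0])+a*(np.percentile(al,.5)+.021); print('hub',hub)
# hole
g=cv2.cvtColor(V[0],cv2.COLOR_RGB2GRAY); 
# mirror far/near: near edge of mirror via depth
M2=(abs(Z-.038)<.004); M2[80:]=0;M2[:,:280]=0;M2[:,420:]=0
q=np.array([plane(m,b,r,.038)[:2] for r,b in np.argwhere(M2)]); al2=(q-[x0,y0])@a; pr=(q-[x0,y0])@n;print('mirror across',pr.min(),pr.max())
w=q[np.abs(pr-pr.max())<.002]; print('mirror widest along', ((w-hub)@a).mean(), ((q[np.abs(pr-pr.min())<.002]-hub)@a).mean())
b=hub+a*.062; print('balance',b)
E
```

```text
bar ang -0.23102818 resid 0.00040273419216009965 zbar 0.03759094413417444
across -0.02057902667733868 0.020189350962189715 near end -0.1114043080139424
hub [ 0.46774468 -0.30437576]
mirror across -0.04465512804691493 0.04471208099628049
mirror widest along 0.18768260399702258 0.18771644155394157
balance [ 0.52809743 -0.31857242]
```

```bash
python3 -m creep '[{"tx":0,"ty":0,"tz":0,"spin":0.09,"fingers":1},{"tx":0.75,"ty":0.57,"tz":0,"spin":0,"fingers":1},{"tx":0,"ty":0,"tz":1,"spin":0,"fingers":1},{"tx":0,"ty":0,"tz":1,"spin":0,"fingers":1},{"tx":0,"ty":0,"tz":1,"spin":0,"fingers":1},{"tx":0,"ty":0,"tz":0.5,"spin":0,"fingers":1},{"tx":0,"ty":0,"tz":0,"spin":0,"fingers":1},{"tx":0,"ty":0,"tz":0,"spin":0,"fingers":1}]'; python3 - <<'E'
from h import *
s=arm.get_state();p=s['tcp_pos'];y=s['orientation'][2];d=np.array([.5275,-.3184])-p[:2]
print(p,y,'tx',d@[np.cos(y),np.sin(y)]/.04,'ty',d@[np.sin(y),-np.cos(y)]/.04,'tz',(p[2]-.010)/.04)
E
```

```text
clock: 13.78
tcp_pos: [0.5284, -0.3189, 0.0882]
orientation: [3.141, -0.002, -0.231]
wrist_force: [0.5, 0.4, -0.4]
opening: 0.0856
grip_force: 0.0
[ 0.52837718 -0.31886712  0.08818831] -0.23145257616967352 tx -0.024023561490760376 ty -0.006336077598888314 tz 1.9547076336513658
```

```bash
python3 -m creep '[{"tx":-0.02,"ty":0,"tz":0.7,"spin":0,"fingers":1},{"tx":0,"ty":0,"tz":0.7,"spin":0,"fingers":1},{"tx":0,"ty":0,"tz":0.45,"spin":0,"fingers":1},{"tx":0,"ty":0,"tz":0.1,"spin":0,"fingers":1},{"tx":0,"ty":0,"tz":0,"spin":0,"fingers":0.2},{"tx":0,"ty":0,"tz":0,"spin":0,"fingers":-0.4},{"tx":0,"ty":0,"tz":0,"spin":0,"fingers":-0.5},{"tx":0,"ty":0,"tz":0,"spin":0,"fingers":-0.6}]';  python3 -m creep '[{"tx":0,"ty":0,"tz":0,"spin":0,"fingers":-0.7},{"tx":0,"ty":0,"tz":0,"spin":0,"fingers":-1},{"tx":0,"ty":0,"tz":0,"spin":0,"fingers":-1},{"tx":0,"ty":0,"tz":0,"spin":0,"fingers":-1},{"tx":0,"ty":0,"tz":0,"spin":0,"fingers":-1},{"tx":0,"ty":0,"tz":0,"spin":0,"fingers":-1}]'
```

```text
clock: 14.78
tcp_pos: [0.5272, -0.3184, 0.0098]
orientation: [3.141, -0.001, -0.232]
wrist_force: [-0.3, -0.5, 0.0]
opening: 0.0172
grip_force: 0.0
clock: 15.52
tcp_pos: [0.5272, -0.3187, 0.01]
orientation: [3.141, -0.001, -0.231]
wrist_force: [-1.4, -1.4, 5.5]
opening: 0.0132
grip_force: 59.2
```

```bash
python3 -m creep '[{"tx":0,"ty":0,"tz":-0.15,"spin":0,"fingers":-1},{"tx":0,"ty":0,"tz":-0.3,"spin":0,"fingers":-1},{"tx":0,"ty":0,"tz":-0.5,"spin":0,"fingers":-1},{"tx":0,"ty":0,"tz":-0.6,"spin":0,"fingers":-1},{"tx":0,"ty":0,"tz":-0.6,"spin":0,"fingers":-1},{"tx":0,"ty":0,"tz":-0.5,"spin":0,"fingers":-1},{"tx":0,"ty":0,"tz":-0.25,"spin":0,"fingers":-1},{"tx":0,"ty":0,"tz":0,"spin":0,"fingers":-1}]'; python3 - <<'E'
from h import *
s=arm.get_state();print(s['tcp_pos'],s['wrist_force'],s['wrist_torque'])
V=snap('wrist','w5');cv2.imwrite('pics/w5.png',V[0][:,:,::-1])
E
```

```text
clock: 16.52
tcp_pos: [0.5272, -0.3185, 0.1265]
orientation: [3.141, -0.002, -0.232]
wrist_force: [-1.1, 0.1, -5.6]
opening: 0.0129
grip_force: 58.9
[ 0.52724044 -0.31845096  0.12646229] [-1.08487263  0.1431441  -5.61498075] [-0.02985938 -0.0226421   0.03947097]
```

View pics/w5.png

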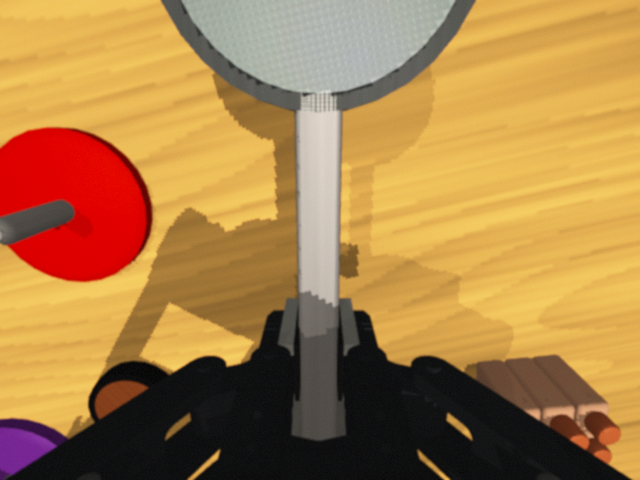

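```bash
python3 -m creep '[{"tx":0,"ty":-0.3,"tz":0,"spin":0,"fingers":-1},{"tx":0,"ty":-0.6,"tz":0,"spin":0,"fingers":-1},{"tx":0,"ty":-0.8,"tz":0,"spin":0,"fingers":-1},{"tx":0,"ty":-0.8,"tz":0,"spin":0,"fingers":-1},{"tx":0,"ty":-0.8,"tz":0,"spin":0,"fingers":-1},{"tx":0,"ty":-0.8,"tz":0,"spin":0,"fingers":-1},{"tx":0,"ty":-0.8,"tz":0,"spin":0,"fingers":-1},{"tx":0,"ty":-0.8,"tz":0,"spin":0,"fingers":-1}]';  python3 -m creep '[{"tx":0,"ty":-0.8,"tz":0,"spin":0,"fingers":-1},{"tx":0,"ty":-0.8,"tz":0,"spin":0,"fingers":-1},{"tx":-0.07,"ty":-0.7,"tz":0,"spin":0,"fingers":-1},{"tx":0,"ty":-0.4,"tz":0.1,"spin":0,"fingers":-1},{"tx":0,"ty":-0.2,"tz":0.1,"spin":0,"fingers":-1},{"tx":0,"ty":0,"tz":0,"spin":0,"fingers":-1},{"tx":0,"ty":0,"tz":0,"spin":0,"fingers":-1},{"tx":0,"ty":0,"tz":0,"spin":0,"fingers":-1}]'; python3 - <<'E'
from h import *
s=arm.get_state();p=s['tcp_pos'];print(p,s['orientation'],s['wrist_force'],s['wrist_torque'])
y=s['orientation'][2]; print('hub est',p[:2]-.0620*np.array([np.cos(y),np.sin(y)]))
V=snap('wrist','w6');S=snap('scene','scene2');T=snap('top','top2')
m=V[2];P=cloud(V[1],m)
for r in range(130,300,20): print(P[r,319].round(4))
u,v=map(int,proj(S[2],np.array([.5435,.031,.11])));print(u,v)
c=np.zeros((480,800,3),np.uint8);c[:,:480]=cv2.resize(S[0][v-60:v+60,u-60:u+60],(480,480),interpolation=cv2.INTER_CUBIC);u,v=map(int,proj(T[2],np.array([.5435,.031,.11])));c[:320,480:]=cv2.resize(T[0][v-40:v+40,u-40:u+40],(320,320));cv2.imwrite('pics/c6.png',c[:,:,::-1])
E
```

```text
clock: 17.58
tcp_pos: [0.5787, -0.0931, 0.1247]
orientation: [-3.141, 0.002, -0.23]
wrist_force: [0.1, 0.7, -6.4]
opening: 0.0131
grip_force: 58.8
clock: 18.58
tcp_pos: [0.6033, 0.0162, 0.1174]
orientation: [3.141, -0.0, -0.233]
wrist_force: [0.0, 0.1, -5.3]
opening: 0.013
grip_force: 58.9
[0.60327214 0.01624816 0.11741431] [ 3.14144369e+00 -2.36027487e-04 -2.33014497e-01] [ 0.02189177  0.09289771 -5.28157287] [ 0.01418573 -0.08846534 -0.01538763]
hub est [0.5429477  0.03056467]
[ 0.6782 -0.0007  0.1461]
[6.726e-01 6.000e-04 1.450e-01]
[0.6669 0.002  0.1447]
[0.6611 0.0033 0.1449]
[0.6552 0.0047 0.1456]
[0.6487 0.0063 0.1447]
[0.6423 0.0078 0.1452]
[0.6358 0.0094 0.1455]
[0.6283 0.0111 0.1443]
347 221
```

View pics/c6.png

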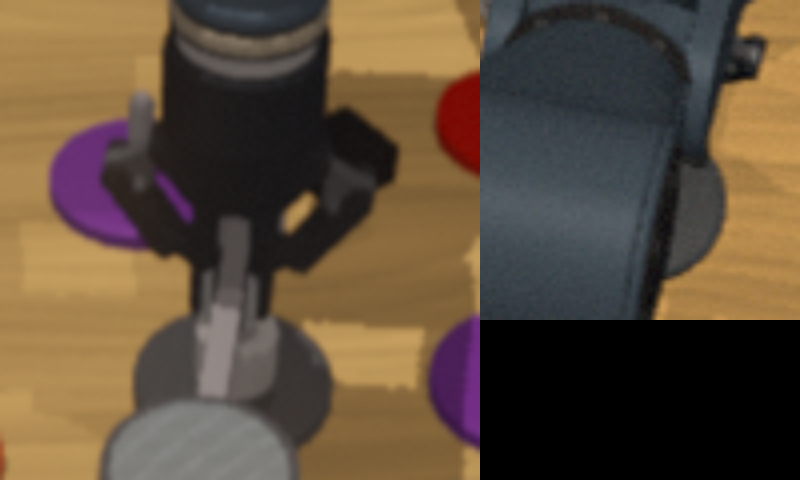

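The scene crop shows the bar gripped and level above the dark base, with the sleeve seated on it. The hub is hidden behind the gripper, so I check its position from the bar line and the mirror circle.

```bash
python3 - <<'E'
from h import *
V=load('w6');S=load('scene2');zt=.145
m=S[2]; u,v=map(int,proj(m,np.array([.728,-.013,zt]))); print(u,v); top_at(S,u,v,34,zt,.005)
P=cloud(S[1],m); Z=P[...,2]; M=(abs(Z-zt)<.006); M[:v-34]=0;M[v+34:]=0;M[:,:u-34]=0;M[:,u+34:]=0; q=P[M]; A=np.c_[q[:,:2]-q[:,:2].mean(0),np.ones(len(q))]; print('plane slopes',np.linalg.lstsq(A,q[:,2],rcond=None)[0])
m=V[2];P=cloud(V[1],m);Z=P[...,2];pts=[]
for r in range(125,285,5):
    c=np.flatnonzero(abs(Z[r,280:360]-zt)<.006)+280; pts.append(plane(m,c.mean(),r,zt)[:2])
vx,vy,x0,y0=cv2.fitLine(np.array(pts,np.float32),cv2.DIST_HUBER,0,.01,.01).ravel(); a=np.array([vx,vy])*np.sign(vx)
print('ang',np.arctan2(a[1],a[0])); n=np.array([-a[1],a[0]]); post=np.array([.5435,.031]); print('post lateral off bar line',(post-[x0,y0])@n)
M=(abs(Z-zt)<.008);M[120:]=0;M[:,:200]=0;M[:,440:]=0
q=np.array([plane(m,b,r,zt)[:2] for r,b in np.argwhere(M)]);pr=(q-[x0,y0])@n;al=(q-post)@a
k=abs(pr)>.012; e=[(abs(p),al[k&(abs(pr-p)<.0015)].min()) for p in(-.03,-.025,-.02,.02,.025,.03)]
print('mirror centre along from post',[round(x+np.sqrt(.045**2-p**2),4) for p,x in e])
E
```

```text
335 278
1711 zmed 0.1462 circ [ 0.7084 -0.0082] 0.0692 ell [711.7  -9.2] [ 88.3 141.2] mean [ 0.7242 -0.0112]
plane slopes [-0.00645148 -0.00335573  0.1460118 ]
ang -0.23305346
post lateral off bar line -0.0004095750122392891
mirror centre along from post [np.float64(0.1876), np.float64(0.1878), np.float64(0.1878), np.float64(0.1879), np.float64(0.1879), np.float64(0.1876)]
```

```bash
python3 -m creep '[{"tx":0.02,"ty":-0.01,"tz":0,"spin":0,"fingers":-1},{"tx":0,"ty":0,"tz":0,"spin":0,"fingers":-1},{"tx":0,"ty":0,"tz":0,"spin":0,"fingers":-1},{"tx":0,"ty":0,"tz":0,"spin":0,"fingers":-1},{"tx":0,"ty":0,"tz":0,"spin":0,"fingers":-1},{"tx":0,"ty":0,"tz":0,"spin":0,"fingers":-1}]' && python3 -c "
from plant import arm
print(arm.close_job())"
```

```text
clock: 19.48
tcp_pos: [0.604, 0.0175, 0.1173]
orientation: [3.142, 0.0, -0.232]
wrist_force: [-0.4, 0.7, -4.1]
opening: 0.0127
grip_force: 58.9
the job is handed in; nothing more can be done
None
```

I handed the job in at 19.5 s: the wide sleeve rests on the dark stand's base, and the mirror arm is held level with its hub about 34 mm above the post and, by my estimate, within 1–2 mm of centre (the hub itself was hidden from the cameras).

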